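Put the yellow glaze sample on the counter display stand

TASK

Pull the sample rack's red latch knob out to its stop, slide the yellow plate up out of its slot by its top tab, and stand it, tab up, on the ledge of the grey display stand, near the middle and leaning back against the stand, without letting it drop. Then push the latch knob fully home, leaving the other two plates in their slots and the rest of the counter undisturbed.

Things in the scene. Friction and masses are not known exactly. Their poses are not given: they have to be found in the camera images.
- rack: Fixed wooden rack 300 wide (y), base 130 deep (x), 12 thick. Origin: underside centre, z up. Three slots at y = -98, 0, 98 lean 30 deg, tops toward -x (robot). A steel latch bar behind the plates, 62 to 74 up the slots, has a catch over one shoulder of each plate while latched, so none can come out.
- slot_mid (a point): Middle of the middle slot's floor, where a plate's origin sits: at (32.6, 0, 36.5) in the rack's frame; up-slot direction (-0.5, 0, 0.866). Each slot is 9 thick, 74 wide; back board 54 high along the slot, front lips 48, covering 8 of each side edge of a plate.
- latch (a joint): Slide of the latch bar and knob along the rack's +y, in m: 0 = home (latched), 0.024 = fully out, at its stop (plates free). A spring detent (about 5 N to break) snaps it to either end.
- latch_knob (a point): Centre of the red round latch knob at the rack's +y end, 28 in diameter, 26 long along the rack's y (its axis), on a 10 diameter stem; moves with the latch. At home it is at (-12.7, +179, +88.9) in the rack's frame.
- plate_yellow: Yellow glazed plate to be moved, 6 thick (x), 124 tall (z), 120 g; starts in any slot. T-shaped: foot 70 wide (y) and 64 tall, above it a central tab 44 wide up to 124. Origin: centre of its bottom edge; z up the slot to the tab, x out of its face away from the robot.
- tab_yellow (a point): Middle of the yellow plate's top (tab) edge, 124 along its z from its origin.
- plate_red: Red plate, same shape and frame as the yellow one, in another slot. Stays there.
- plate_green: Green plate, same shape and frame as the yellow one, in another slot. Stays there.
- stand: Fixed grey display stand, dark base 100 x 100 x 12. Origin: underside centre, z up. Back plate 96 wide (y) leans 22 deg, top toward -x (robot), up-slope direction (-0.375, 0, 0.927), 62 high from the ledge. Ledge at right angles to it, 18 deep, with front lip 5 thick, 10 high.
- ledge (a point): Point on the stand's ledge, mid width, 3 in front of the back plate: where the middle of a plate's bottom edge lies when it leans flat against the stand. At (22.8, 0, 33.1) in the stand's frame.
- burner: Bystander: red hourglass incense burner, 74 tall, 74 across.
- jar_yellow: Bystander: jar with yellow label and black cap, 75 tall, 60 across.
- jar_amber: Bystander: amber jar with brass cap, 70 tall, 56 across.
- tin: Bystander: low green-labelled tin, 38 tall, 64 across, on the robot's side of the rack and stand.
- perfume: Bystander: slim green bottle, 100 tall, 36 across, right of the stand.
- scoop: Bystander: brass spoon with wooden handle lying on the robot's side of the rack.
- soap: Bystander: white carton 70 x 45 x 25, beyond the stand.
Mind the look-alikes: they are no part of the job. There is more than one size of the plate_yellow; the one meant has the size given above. What is shaped like the stand but turquoise is not meant.

How it is judged (in metres and radians):
On the way, in this order (a step that is already met when the one before it is completed fails the run):
1. the latch knob is pulled out to its stop (value of joint latch above 0.02 m), for 0.1 s.
2. the yellow plate is slid up clear of its slot (distance of plate_yellow from where it was at the start of the episode above 0.05 m and height (world z) of plate_yellow above 0.078 m), for 0.1 s.
3. the yellow plate stands on the stand, let go (distance between plate_yellow and ledge below 0.027 m and contact force between plate_yellow and stand above 0.2 N and contact force between plate_yellow and the fingers below 0.05 N and linear speed of plate_yellow below 0.03 m/s and angle between plate_yellow's own z axis and vertical below 0.7 rad), for 0.2 s.
4. the latch knob is pushed home (value of joint latch below 0.003 m), for 0.1 s.
At the end, for the whole second after the job is handed in: Latch home within 3 mm; yellow plate at rest on the ledge, tab up, leaning back, square within 0.2 rad, foot within 27 mm of the ledge point, tab centred within 30 mm; red and green plates within 12 mm of their starts (value of joint latch below 0.003 m and distance between plate_yellow and ledge below 0.027 m and z of plate_yellow in the frame of stand between 0.025 and 0.05 m and x of tab_yellow in the frame of stand between -0.05 and 0 m and y of tab_yellow in the frame of stand between -0.03 and 0.03 m and angle between the y axis of plate_yellow and the y axis of stand, either way round below 0.2 rad and z of tab_yellow in the frame of stand above 0.125 m and linear speed of plate_yellow below 0.01 m/s and distance of each of plate_red, plate_green from where it was at the start of the episode below 0.012 m); the robot touches nothing.
It fails at once if the yellow plate is dropped (falls freely faster than 0.5 m/s) (contact force between plate_yellow and the fingers below 0.05 N and linear speed of plate_yellow above 0.5 m/s).
It fails at once if the red or green plate is pulled up out of its place (distance of any of plate_red, plate_green from where it was at the start of the episode above 0.03 m).
It fails at once if a bystander on the counter is moved by more than 30 mm (distance of any of burner, jar_yellow, jar_amber, tin, perfume, scoop, soap from where it was at the start of the episode above 0.03 m).
It also fails if it takes over 62 s, if anything falls off the work surface, if the arm or the gripper's body presses on something with over 40 N, if the wrist force passes 120 N, or if a joint passes its speed limit or range.

ROBOT

A 7-joint arm with a two-finger parallel gripper is mounted at the origin on the work surface. World frame = base frame: x ahead of the robot, y to its left, z up, the work surface at z = 0. Lengths are in mm, angles in rad, forces in N, time in s.
With the tool pointing down it reaches from about 425 to 800 mm from the base axis. Payload 8.3 kg.
Tool frame: the origin (TCP) lies midway between the tips of the shut fingers; the grasp point (between the pads) lies 19 mm behind it; y points along the fingers, x is the direction in which the jaws open and shut, and the axes are right-handed (so a half turn about y gives the same grasp; the last joint's range is limited). The gripper opens to 85 mm and grips with 20 to 120 N. Pads are 22 mm wide; open, the fingers measure 114 mm over their backs; the gripper's body (76 mm by 85 mm) begins 54 mm behind the grasp point. The pads swing forward as they close: fully open they stand 13 mm farther back than shut.
Start: joints at [-1.401, 0.383, 0.016, 1.37, -0.006, 1.388, -0.046], TCP at [144.135, 608.133, 197.379] pointing down, gripper open.
Joint ranges: [-2.95, 2.95], [-0.25, 2.06], [-1.52, 1.56], [0.18, 2.33], [-1.44, 4.58], [0.02, 2.06], [-3.01, 3.01]. Speed limits (rad/s): [2.39, 2.39, 3.01, 3.01, 3.14, 3.14, 3.14].

INTERFACE

Orientations are given as a unit quaternion [w, x, y, z].
In Python, from rig import bot gives the robot as it stands.
- The arm moves only by the tool servo_tool, never from a script. Its argument "rows" is a list of rows, each a list of 3 entries, a list of its own where there are three numbers: the opening in per cent of the stroke, from 0 (shut) to 100 (fully open), then the shift along the tool's x, y, z in mm, then the turn about the tool's y in units of 6 degrees (1.0 is 6 degrees). A call has 1 to 20 rows; each row shifts and turns the commanded pose from where the row before left it, along the tool's axes as they then stand; what a row does not reach is not made up. A row lasts 1/12 s, in which the tool goes at most 41.7 mm and 7.16 degrees, less where a joint would pass 70% of its speed; a pose out of reach is approached as far as the arm can. A call is refused whole if a number of a shift passes 41.7 or a number of a turn 1, either way. A call with a gripper value outside its range is refused whole. The fingers move at their own pace and stop on an object; "squeeze" is the grip in N (left out, the last holds). Time passes only in rows, so rows that do not move let the fingers close. It gives the time, the measured TCP pose, the force and the opening at its end, in the units of the state.
- bot.state(): the state, without advancing time (a new reading comes with each control period).
- bot.grab_frame(name): name is "side" or "top"; returns a dict with "color" (420x560x3 uint8, red, green, blue), "mtx" (3x3 intrinsics, pixels), "cam_to_world" (4x4, takes a point from camera to world coordinates). Camera axes: x right, y down, z forward; pixel columns grow to the right and rows downward; lengths in mm; the calibration is good to about 2 mm. A picture is of the moment at which its call begins. There is no depth.
- bot.job_done(): hands the job in, once; it reports no verdict.
The state is a dict: "time_s": time; "q": joint angles; "joint_velocities": joint speeds; "joint_torque": joint torques, N m; "eef_pos": TCP position; "eef_rot": TCP orientation; "force": force on the tool from outside, world axes, zero at the start; "moment": the same for the moment, N m; "opening": opening from 0.0 (shut) to 1.0 (fully open).
Only numpy, scipy, OpenCV 4.12 (cv2) and the standard library are available. Lean on these libraries where they do the work, as an engineer would, in place of code of your own. Each camera call takes 0.05 s, during which the arm holds its last target. There are 200 camera calls.

## Working session

There is one attempt and no reset: what is moved stays moved. The work goes in short steps, Python scripts to look and compute and a tool call to move; the robot and the scene stay as the last step left them, time stands still between calls to the robot, and variables do not carry over. Pictures are saved under pics/ and viewed, about 8 in all and at most 12, crops included, and the job is handed in when it is done.

Besides the shell and the picture viewer there is one more tool, called after ">>>" as name([rows], argument=value, ...), one row to a line, values as JSON. servo_tool: Moves the arm, as the interface text tells. Its arguments: {"type":"object","properties":{"rows":{"type":"array","items":{"type":"array"}},"squeeze":{"type":"number"}},"required":["rows"]}

```bash
ls; mkdir -p pics
python3 - <<'E'
from rig import bot
import cv2,json,numpy as np
s=bot.state();print(s)
for n in("side","top"):
    f=bot.grab_frame(n);cv2.imwrite(f"pics/{n}0.png",f["color"][...,::-1]);np.savez(f"{n}.npz",**f);print(n,f["mtx"],f["cam_to_world"])
E
```

```text
pics
{'time_s': 0.0, 'q': array([-1.40090654,  0.38421836,  0.01635774,  1.37121046, -0.00631074,
        1.3881761 , -0.04650708]), 'joint_velocities': array([-0.001562  ,  0.00098942, -0.00249063,  0.00040058, -0.00097939,
       -0.00105434, -0.00085419]), 'joint_torque': array([ 5.10606824e-04, -6.27594209e+01,  8.44344422e-01, -3.71814930e+01,
        1.64009171e-02,  1.44653444e-02, -3.09253934e-06]), 'eef_pos': array([144.00178327, 607.58278689, 196.36563267]), 'eef_rot': array([-0.55423169,  0.55510335,  0.4380294 , -0.43911017]), 'force': array([-0.88164004,  0.44147431,  0.42180875]), 'moment': array([ 0.01473198,  0.04450139, -0.0616647 ]), 'opening': 0.9968155431823659}
side [[476.39502619   0.         280.52954875]
 [  0.         476.39502619 214.28515687]
 [  0.           0.           1.        ]] [[ 8.98786861e-01 -2.38221254e-01  3.68011974e-01 -3.52066200e+01]
 [-4.37629517e-01 -4.38271762e-01  7.85110355e-01 -1.23364835e+03]
 [-2.57407170e-02 -8.66699773e-01 -4.98165553e-01  8.72375247e+02]
 [ 0.00000000e+00  0.00000000e+00  0.00000000e+00  1.00000000e+00]]
top [[409.08362703   0.         277.08823647]
 [  0.         409.08362703 210.82009421]
 [  0.           0.           1.        ]] [[-2.29190739e-02 -9.90907227e-01  1.32580479e-01  3.47502357e+02]
 [-9.99726123e-01  2.20886469e-02 -7.73113052e-03 -7.88122982e+01]
 [ 4.73230970e-03 -1.32721359e-01 -9.91142092e-01  1.38354025e+03]
 [ 0.00000000e+00  0.00000000e+00  0.00000000e+00  1.00000000e+00]]
```

View pics/side0.png

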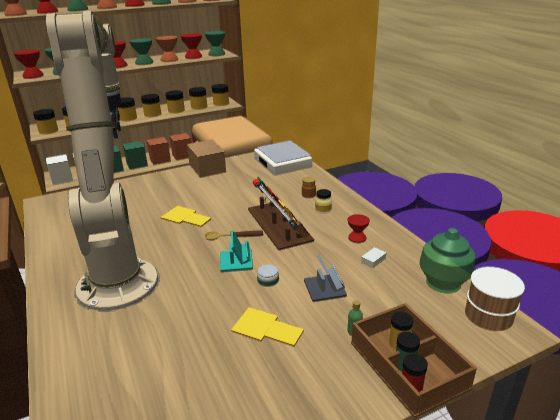

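View pics/top0.png

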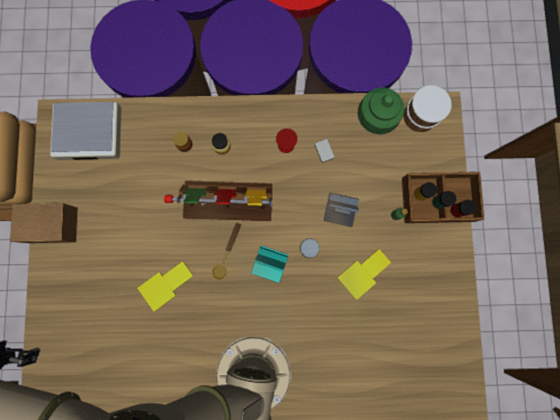

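Side view: rack with plates near (280,215), stand near (325,282), and the turquoise decoy at (237,255). Top view: red knob at (168,198), green, red and yellow plates at (197/227/257, 197), stand at (342,208). The yellow plate is in the slot at −y.

Run:
```python
import cv2,numpy as np
s=cv2.imread("pics/side0.png");t=cv2.imread("pics/top0.png")
a=cv2.resize(t[170:235,155:365],None,fx=3.8,fy=3.8,interpolation=cv2.INTER_CUBIC)
b=cv2.resize(s[170:305,240:360],None,fx=4.4,fy=4.4,interpolation=cv2.INTER_CUBIC)
cv2.imwrite("pics/ta.png",a);cv2.imwrite("pics/sa.png",b);print(a.shape,b.shape)
```

```text
(247, 798, 3) (594, 528, 3)
```

View pics/ta.png

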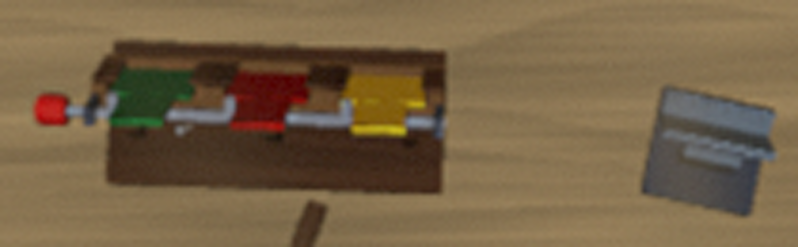

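View pics/sa.png

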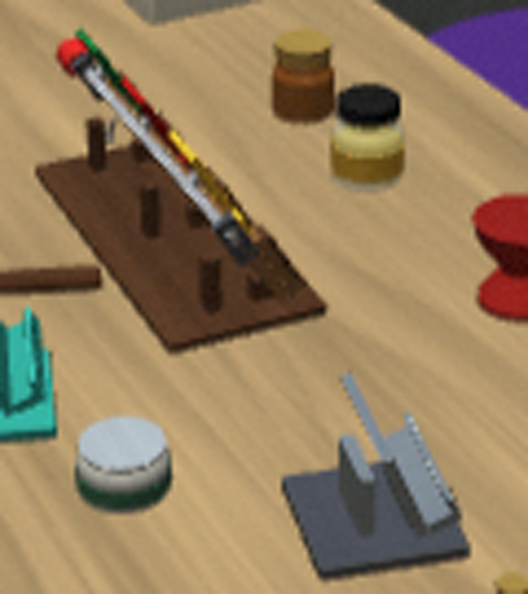

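Closer crops. Top crop: rack base corners (115,42), (445,50), (440,192), (107,183), knob (52,109), yellow tab edge about (380,131), and stand base corners (665,88), (775,110), (748,214), (642,190). Side crop: rack near corner (172,350) and right corner (325,310), stand corners (283,485), (322,577), (468,550), knob (72,55).

```bash
cat > h.py <<'E'
import numpy as np,cv2
from scipy.optimize import least_squares
from scipy.spatial.transform import Rotation as R
def proj(f,P):
    T=np.linalg.inv(f["cam_to_world"]);p=np.atleast_2d(P)@T[:3,:3].T+T[:3,3];q=p@f["mtx"].T;return q[:,:2]/q[:,2:]
def tw(p,P):
    c,s=np.cos(p[2]),np.sin(p[2]);P=np.atleast_2d(P).astype(float)
    return np.c_[p[0]+c*P[:,0]-s*P[:,1],p[1]+s*P[:,0]+c*P[:,1],P[:,2]]
E
python3 - <<'E'
from h import *
T=np.load("top.npz");S=np.load("side.npz")
ct=lambda u,v:((u+.5)/3.8-.5+155,(v+.5)/3.8-.5+170)
cs=lambda u,v:((u+.5)/4.4-.5+240,(v+.5)/4.4-.5+170)
rack=[(T,ct(115,42),(65,150,12)),(T,ct(445,50),(65,-150,6)),(T,ct(440,192),(-65,-150,0)),(T,ct(107,183),(-65,150,6)),
(T,ct(52,109),(-12.7,179,88.9)),(S,cs(72,55),(-12.7,179,88.9)),(S,cs(172,350),(-65,-150,0)),(S,cs(325,310),(65,-150,0)),(S,cs(38,172),(-65,150,8))]
u=np.array([-.5,0,.866])
yel=np.array([32.6,-98,36.5])+124*u
rack.append((T,ct(380,131),tuple(yel)))
stand=[(T,ct(665,88),(50,50,12)),(T,ct(775,110),(50,-50,12)),(T,ct(748,214),(-50,-50,0)),(T,ct(642,190),(-50,50,6)),
(S,cs(283,485),(-50,50,8)),(S,cs(322,577),(-50,-50,0)),(S,cs(468,550),(50,-50,0))]
for n,d,g in(("rack",rack,(530,40,0)),("stand",stand,(520,-240,0))):
    fn=lambda p:np.ravel([proj(f,tw(p,P))[0]-np.array(c) for f,c,P in d])
    r=least_squares(fn,g,loss="soft_l1",x_scale=[1,1,.01]);print(n,r.x);print(np.round(r.fun.reshape(-1,2),1).tolist())
    if n=="rack":
        print("knob",tw(r.x,(-12.7,179,88.9)),"tab",tw(r.x,yel))
    else: print("ledge",tw(r.x,(22.8,0,33.1)))
from rig import bot
print(R.from_quat(bot.state()["eef_rot"][[1,2,3,0]]).as_matrix())
E
```

```text
rack [ 5.71919667e+02  7.85802350e+01 -4.91884041e-02]
[[-0.7, -0.7], [0.3, -0.1], [0.6, 0.4], [-0.4, 0.2], [0.1, 0.2], [0.4, 0.5], [-0.3, 1.4], [0.8, 1.1], [-1.1, -0.8], [-0.8, -0.7]]
knob [[568.03620196 257.98817434  88.9       ]] tab [[537.73670645 -17.85567745 143.884     ]]
stand [ 5.33130986e+02 -3.05523093e+02 -2.44799951e-01]
[[-0.3, -1.4], [-0.4, -0.8], [0.3, 0.8], [-0.4, 0.4], [-0.4, -1.3], [-0.4, 1.6], [0.9, 2.2]]
ledge [[ 555.25122251 -311.04895185   33.1       ]]
[[ 2.30669918e-01 -3.96809495e-04 -9.73031979e-01]
 [ 9.73030516e-01 -1.68700516e-03  2.30670260e-01]
 [-1.73304212e-03 -9.99998498e-01 -3.03359531e-06]]
```

>>> servo_tool([
  [100,[0,0,0],0.9],
  [100,[0,0,0],0.95],
  [100,[0,0,0],0.95],
  [100,[0,0,0],0.95],
  [100,[0,0,0],0.95],
  [100,[0,0,0],0.95],
  [100,[0,0,0],0.95],
  [100,[0,0,0],0.95],
  [100,[0,0,0],0.95],
  [100,[0,0,0],0.95],
  [100,[0,0,0],0.95],
  [100,[0,0,0],0.95],
  [100,[0,0,0],0.95],
  [100,[0,0,0],0.95],
  [100,[0,0,0],0],
  [100,[0,0,0],0],
], squeeze=50)

```text
time_s: 1.43
eef_pos: [144.0, 607.9, 196.9]
eef_rot: [-0.707, 0.707, -0.016, 0.016]
force: [0.2, -0.5, 0.6]
opening: 1.001
```

>>> servo_tool([
  [100,[27.5,0,-20.4],0],
  [100,[27.5,0,-20.4],0],
  [100,[27.5,0,-20.4],0],
  [100,[27.5,0,-20.4],0],
  [100,[27.5,0,-20.4],0],
  [100,[27.5,0,-20.4],0],
  [100,[27.5,0,-20.4],0],
  [100,[27.5,0,-20.4],0],
  [100,[27.5,0,-20.4],0],
  [100,[27.5,0,-20.4],0],
  [100,[27.5,0,-20.4],0],
  [100,[27.5,0,-20.4],0],
  [100,[27.5,0,-20.4],0],
  [100,[27.5,0,-20.4],0],
  [100,[27.5,0,-20.4],0],
  [100,[27.5,0,-20.4],0],
  [100,[0,0,0],0],
  [100,[0,0,0],0],
  [100,[0,0,0],0],
])

```text
time_s: 3.02
eef_pos: [567.2, 260.6, 197.0]
eef_rot: [0.707, -0.707, 0.017, -0.016]
force: [-0.4, 0.6, -1.0]
opening: 0.999
```

```bash
cat >> h.py <<'E'
def to(x,y,z,ang):
    from rig import bot
    s=bot.state();M=R.from_quat(s["eef_rot"][[1,2,3,0]]).as_matrix();a=np.degrees(np.arctan2(M[1,0],M[0,0]))
    print("t",round(s["time_s"],2),"pos",s["eef_pos"].round(1),"ang",a.round(2),"F",s["force"].round(1),"open",round(s["opening"],3),"tilt",M[2].round(3))
    print("shift now-axes",(M.T@(np.array([x,y,z])-s["eef_pos"])).round(1),"turn units",round((a-ang)/6,2),"q",s["q"].round(2))
E
python3 -c "
from h import *
to(568.2,261,72,-2.8)"
```

```text
t 3.02 pos [567.2 260.6 197. ] ang -2.72 F [-0.4  0.6 -1. ] open 0.999 tilt [-0.001 -1.     0.   ]
shift now-axes [  1.1 125.    0.5] turn units 0.01 q [-0.84  0.41  0.5   1.39 -0.2   1.39 -0.39]
```

>>> servo_tool([
  [100,[1,20,0],0],
  [100,[0,20,0],0],
  [100,[0,20,0],0],
  [100,[0,20,0],0],
  [100,[0,20,0],0],
  [100,[0,15,0],0],
  [100,[0,10,0],0],
  [100,[0,0,0],0],
  [100,[0,0,0],0],
])

```text
time_s: 3.77
eef_pos: [567.8, 261.3, 72.5]
eef_rot: [0.707, -0.707, 0.017, -0.016]
force: [0.3, 0.3, 0.1]
opening: 1.002
```

```bash
cat >> h.py <<'E'
def snap(tag,name,r0,r1,c0,c1,k):
    from rig import bot
    f=bot.grab_frame(name);np.savez(f"{name}_{tag}.npz",**f);im=np.ascontiguousarray(f["color"][r0:r1,c0:c1,::-1])
    return cv2.resize(im,None,fx=k,fy=k,interpolation=cv2.INTER_CUBIC)
E
python3 -c "
from h import *
a=snap('k','side',150,270,225,345,4.5);b=snap('k','top',165,225,140,290,3.6)
cv2.imwrite('pics/k.png',cv2.copyMakeBorder(a,0,0,0,0,0));
to(568.2,261,72,-2.8)"
```

```text
t 3.87 pos [569.  261.1  73.7] ang -2.78 F [ 0.9  0.  -0.4] open 0.999 tilt [ 0.001 -1.     0.001]
shift now-axes [-0.8  1.7 -0.1] turn units 0.0 q [-0.82  0.5   0.47  1.55 -0.24  1.15 -0.35]
```

View pics/k.png

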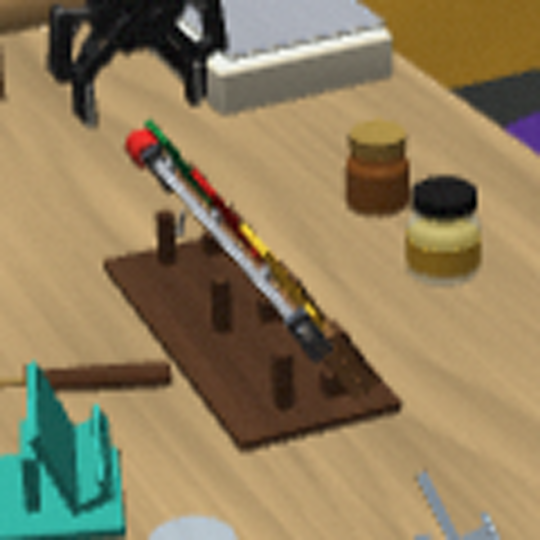

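The side crop shows the finger tips at (88,118) and (197,98), with the knob at (140,145) well in front of them. That disagrees with the measured pose, so I'm checking the projection.

```bash
python3 -c "
from h import *
S=np.load('side_k.npz');T=np.load('top_k.npz')
for n,P in(('tcp',(568.5,261,73)),('grasp',(568.5,261,92)),('padL open',(526,263,86)),('padR',(611,259,86)),('knob',(568,258,88.9)),('corner',tw((571.9,78.6,-.049),(-65,-150,0))[0])):
  print(n,(proj(S,P)[0]-[225,150])*4.5,(proj(T,P)[0]-[140,165])*3.6)
im=T['color'][140:225,120:290,::-1];im=cv2.resize(np.ascontiguousarray(im),None,fx=4.5,fy=4.5,interpolation=cv2.INTER_CUBIC);cv2.imwrite('pics/kt.png',im)
"
```

```text
tcp [141.22493643 162.53497037] [103.58405201 123.24059322]
grasp [140.06099371 142.07874427] [ 98.06611002 119.79759065]
padL open [ 92.32472457 158.6253206 ] [ 96.96856114 168.2050346 ]
padR [187.78359424 138.65590088] [102.65839182  73.99152686]
knob [141.1336277  146.95000181] [102.34932399 120.84720064]
corner [240.25503105 452.60566952] [471.49431032 200.00623576]
```

View pics/kt.png

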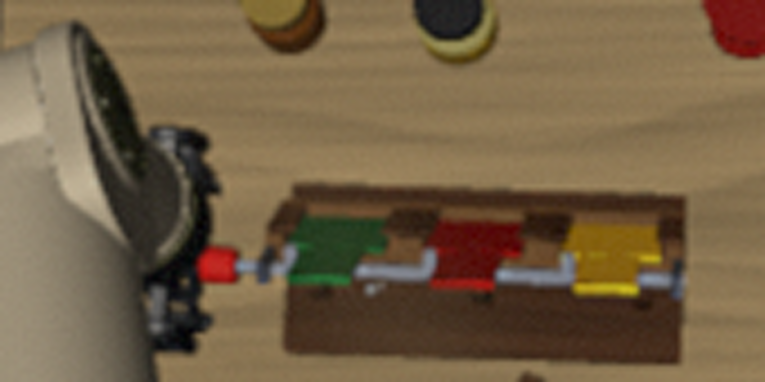

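```bash
python3 -c "
from h import *
A=np.load('side.npz')['color'];B=np.load('side_k.npz')['color']
d=np.abs(A.astype(int)-B).max(2)
for r in range(165,192):
  print(r,''.join('#' if v>40 else ('+' if v>18 else '.') for v in d[r,232:282]))
P=lambda x,y,z:proj(np.load('side_k.npz'),(x,y,z))[0].round(1)
print(P(524,261,86),P(611,261,86),P(568,261,72))
"
```

```text
165 ...#############...................####...........
166 ....###########....................####...........
167 .....#########+..................++####...........
168 .....+########...................+#####...........
169 .........#####....................#####...........
170 .........#####....................#####...........
171 .........#####....................#####...........
172 .........######...................####............
173 .........######....................###............
174 .........######...................................
175 .........######...................................
176 ..........#####...................................
177 ...........####...................................
178 ............+++...................................
179 ..................................................
180 ..................................................
181 ..................................................
182 ..................................................
183 ..................................................
184 ..................................................
185 ..................................................
186 ..................................................
187 ..................................................
188 ..................................................
189 ..................................................
190 ..................................................
191 ..................................................
[245.2 185.6] [266.5 180.6] [256.3 186.4]
```

```bash
python3 -c "
from h import *
snap('k2','side',0,10,0,10,1);snap('k2','top',0,10,0,10,1)
A=np.load('side.npz')['color'];B=np.load('side_k2.npz')['color']
d=np.abs(A.astype(int)-B).max(2)
for r in range(171,192,2):
  print(r,''.join('#' if v>40 else ('+' if v>18 else '.') for v in d[r,232:282]))
to(568,258,89,-2.8)
A=np.load('top.npz')['color'];B=np.load('top_k2.npz')['color']
d=np.abs(A.astype(int)-B).max(2)
for r in range(160,225,2):
  print(r,''.join('#' if v>40 else ('+' if v>18 else '.') for v in d[r,140:185]))
"
```

```text
171 .........######...................####+...........
173 .........######....................+##............
175 ..........#####...................................
177 ............###...................................
179 ..................................................
181 ..................................................
183 ..................................................
185 ..................................................
187 ..................................................
189 ..................................................
191 ..................................................
t 3.97 pos [569.2 260.8  73.8] ang -2.81 F [0.6 0.2 1.1] open 1.003 tilt [ 0.002 -1.     0.001]
shift now-axes [ -1.  -15.2  -2.8] turn units -0.0 q [-0.82  0.5   0.47  1.55 -0.24  1.15 -0.35]
160 ########+....................................
162 +########+...................................
164 +.########...................................
166 +.+########..................................
168 #.+########+.##########+.....................
170 ##+.#############+########+..................
17
[... 647 characters left out ...]

198 +++#####################+....................
200 +++#####################+....................
202 +++######################+...................
204 ++++#####################+...................
206 +++######################....................
208 ..+++++######+###########....................
210 ..+++++####################+.................
212 ...+++++######++##########+..................
214 ++++++##################.....................
216 .+++++##################+....................
218 ..+++++########..+#####+.....................
220 ...++++########..............................
222 ...++++########+.............................
224 ..++++++#######+.............................
```

```bash
python3 -c "
from h import *
S=np.load('side_k2.npz');T=np.load('top_k2.npz')
for s,t in(((245,178),(166,211)),((268,174),(168,181)),((256,182.2),(168.4,198.4))):
  r=least_squares(lambda P:np.r_[proj(S,P)[0]-s,proj(T,P)[0]-t],(560,260,90));print(r.x,r.fun)
print(proj(T,[(526,263,86),(611,259,86)]))
"
```

```text
[523.83304539 257.32458362 118.71119435] [ 0.00270892 -0.00031914 -0.00071791  0.00219296]
[617.94612059 253.75046952 115.35759408] [ 0.68189162 -0.10851413 -0.19386067  0.54772787]
[567.52163859 257.72226272  91.16466006] [ 0.24434506 -0.03321643 -0.06760229  0.19940711]
[[166.93571143 211.72362072]
 [168.51621995 185.55320191]]
```

The triangulated tips (z≈117) sit higher than the state implies, while x and y agree. I'll test by closing here: a hold on the knob should stop at about 0.33.

>>> servo_tool([
  [60,[0,0,0],0],
  [60,[0,0,0],0],
  [60,[0,0,0],0],
  [45,[0,0,0],0],
  [45,[0,0,0],0],
  [45,[0,0,0],0],
], squeeze=25)

```text
time_s: 4.47
eef_pos: [568.4, 260.3, 72.3]
eef_rot: [-0.707, 0.707, -0.018, 0.017]
force: [-0.0, 0.7, -0.4]
opening: 0.448
```

```bash
python3 -c "
from h import *
a=snap('k3','side',140,200,215,305,8)
A=np.load('side.npz')['color'];B=np.load('side_k3.npz')['color']
d=np.abs(A.astype(int)-B).max(2)
for r in range(165,192,1):
  print(r,''.join('#' if v>40 else ('+' if v>18 else '.') for v in d[r,232:282]))
cv2.imwrite('pics/k3.png',a)
to(568,258,89,-2.8)
"
```

```text
165 .........#####.######+......####+..###............
166 .........############........####+................
167 ..........###########.......######................
168 ..........##########+.......######................
169 ...........#########........######................
170 ............########........######................
171 ...............######.......######................
172 ...............######.......######................
173 ...............######.......######................
174 ...............######.......######................
175 ...............+#####.......#####+................
176 ...............+#####........####.................
177 ................#####........###..................
178 .................####.........+...................
179 .................+###.............................
180 ...................++.............................
181 ..................................................
182 ..................................................
183 ..................................................
184 ..................................................
185 ..................................................
186 ..................................................
187 ..................................................
188 ..................................................
189 ..................................................
190 ..................................................
191 ..................................................
t 4.52 pos [568.4 260.3  72.3] ang -2.84 F [-0.9  0.2  0.9] open 0.45 tilt [-0. -1. -0.]
shift now-axes [ -0.3 -16.7  -2.3] turn units -0.01 q [-0.82  0.5   0.47  1.55 -0.24  1.15 -0.35]
```

View pics/k3.png

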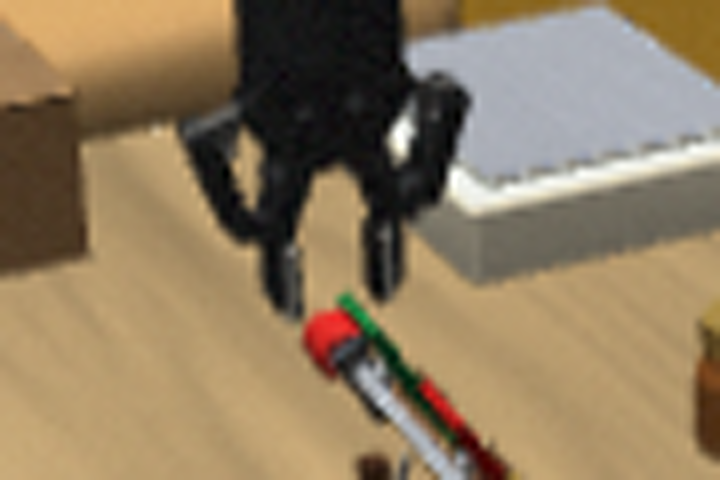

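The 45 % crop shows the tips at about (290,318) and (385,298), just above and behind the knob at (330,340). I'll close further to see whether the knob is between them.

>>> servo_tool([
  [25,[0,0,0],0],
  [25,[0,0,0],0],
  [25,[0,0,0],0],
], squeeze=25)

```text
time_s: 4.77
eef_pos: [568.4, 260.3, 72.3]
eef_rot: [-0.707, 0.707, -0.018, 0.017]
force: [0.3, 0.9, 0.7]
opening: 0.252
```

It closed past the knob (0.25), so the images are right: the pads are about 30 mm higher than I assumed. There's only free space below the knob, so I'll reopen, go 28 mm lower and try again.

>>> servo_tool([
  [70,[0,0,0],0],
  [70,[0,0,0],0],
  [70,[0,0,0],0],
  [70,[0,0,0],0],
  [70,[0,10,0],0],
  [70,[0,10,0],0],
  [70,[0,8,0],0],
  [70,[0,0,0],0],
  [70,[0,0,0],0],
], squeeze=25)

```text
time_s: 5.52
eef_pos: [567.7, 259.9, 43.1]
eef_rot: [-0.706, 0.707, -0.018, 0.017]
force: [-0.1, 0.0, 0.5]
opening: 0.7
```

```bash
python3 -c "
from h import *
a=snap('k4','side',150,200,215,305,8)
snap('k4','top',0,9,0,9,1)
b=np.ascontiguousarray(np.load('top_k4.npz')['color'][165:225,130:220,::-1]);b=cv2.resize(b,None,fx=8,fy=8,interpolation=cv2.INTER_CUBIC)
c=np.vstack([a,b]);c=cv2.resize(c,None,fx=.68,fy=.68);cv2.imwrite('pics/k4.png',c);print(c.shape)
to(568,258,89,-2.8)
"
```

```text
(598, 490, 3)
t 5.62 pos [568.6 260.3  44.4] ang -2.84 F [-0.7 -0.1 -0.2] open 0.699 tilt [ 0. -1. -0.]
shift now-axes [ -0.5 -44.6  -2.3] turn units -0.01 q [-0.82  0.53  0.46  1.58 -0.26  1.1  -0.34]
```

View pics/k4.png

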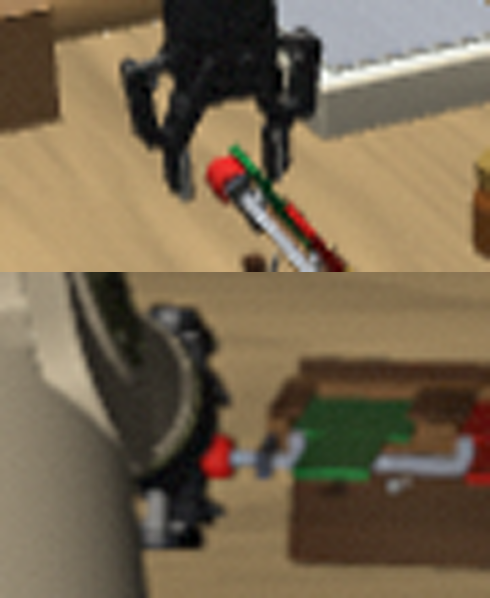

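The tips now straddle the knob's height. The top crop puts the pads (right edge about 215) roughly 10 mm too far +y of the knob (centre 219). I'll shift 9 mm toward −y and close.

>>> servo_tool([
  [70,[0,2,-5],0],
  [70,[0,2,-4],0],
  [70,[0,0,0],0],
  [25,[0,0,0],0],
  [25,[0,0,0],0],
  [25,[0,0,0],0],
  [25,[0,0,0],0],
  [25,[0,0,0],0],
  [25,[0,0,0],0],
], squeeze=40)

```text
time_s: 6.37
eef_pos: [566.8, 251.6, 40.8]
eef_rot: [0.707, -0.707, 0.018, -0.016]
force: [-6.9, -2.2, 7.3]
opening: 0.31
```

Gripped at 0.31 (knob diameter is 0.33). Pulling out along +y.

>>> servo_tool([
  [15,[0,0,4],0],
  [15,[0,0,4],0],
  [15,[0,0,4],0],
  [15,[0,0,4],0],
  [15,[0,0,4],0],
  [15,[0,0,3],0],
  [15,[0,0,2],0],
  [15,[0,0,0],0],
  [15,[0,0,0],0],
  [15,[0,0,0],0],
], squeeze=50)

```text
time_s: 7.2
eef_pos: [568.1, 275.6, 40.7]
eef_rot: [-0.706, 0.707, -0.018, 0.017]
force: [-8.0, -4.0, 9.3]
opening: 0.306
```

```bash
cat >> h.py <<'E'
def red(f):
    hsv=cv2.cvtColor(f["color"],cv2.COLOR_RGB2HSV);m=(((hsv[...,0]<6)|(hsv[...,0]>174))&(hsv[...,1]>170)&(hsv[...,2]>110)).astype(np.uint8)
    n,l,st,c=cv2.connectedComponentsWithStats(m)
    return [(c[i].round(1).tolist(),int(st[i,4])) for i in range(1,n) if st[i,4]>8]
E
python3 -c "
from h import *
f=np.load('top.npz');
for a in red(f):
  if 150<a[0][0]<290 and 160<a[0][1]<240:print('before',a)
snap('p','top',0,9,0,9,1);snap('p','side',0,9,0,9,1)
for a in red(np.load('top_p.npz')):
  if 130<a[0][0]<290 and 160<a[0][1]<240:print('top',a)
for n in('side','side_p'):
  for a in red(np.load(n+'.npz')):
    if 230<a[0][0]<300 and 160<a[0][1]<240:print(n,a)
print(proj(f,[(568,258,89),(569.2,282,89)]),proj(np.load('side.npz'),[(568,258,89),(569.2,282,89)]))
to(568,258,89,-2.8)
"
```

```text
before ([167.8, 198.4], 59)
before ([222.5, 202.5], 28)
top ([222.5, 202.5], 28)
side ([255.5, 181.1], 27)
side ([269.8, 190.2], 9)
side_p ([254.5, 178.2], 19)
side_p ([269.9, 190.5], 10)
[[168.4222927  198.56359416]
 [160.91704811 198.35751703]] [[256.36166568 182.63151978]
 [254.12950809 180.11478706]]
t 7.3 pos [568.1 275.6  40.8] ang -2.84 F [-7.9 -3.7  8.6] open 0.301 tilt [-0.002 -1.    -0.001]
shift now-axes [  0.7 -48.2 -17.6] turn units -0.01 q [-0.83  0.55  0.46  1.56 -0.26  1.1  -0.36]
```

>>> servo_tool([
  [15,[0,0,2],0],
  [15,[0,0,1],0],
  [15,[0,0,0],0],
  [80,[0,0,0],0],
  [80,[0,0,0],0],
  [80,[0,0,0],0],
  [80,[0,0,0],0],
  [80,[0,-15,0],0],
  [80,[0,-25,0],0],
  [80,[0,-25,0],0],
  [80,[0,-25,0],0],
  [80,[0,-25,0],0],
  [80,[0,-25,0],0],
  [80,[0,0,0],0],
  [80,[0,0,0],0],
])

```text
time_s: 8.55
eef_pos: [570.5, 279.9, 182.3]
eef_rot: [0.708, -0.706, 0.016, -0.019]
force: [0.8, -0.5, -0.7]
opening: 0.801
```

```bash
python3 -c "
from h import *
snap('p','top',0,9,0,9,1);snap('p','side',0,9,0,9,1)
for n in('top_p','side_p'):
  for a in red(np.load(n+'.npz')):
    if 130<a[0][0]<300 and 160<a[0][1]<240:print(n,a)
to(568,258,89,-2.8)
"
```

```text
top_p ([160.5, 198.4], 59)
top_p ([215.8, 195.4], 9)
top_p ([222.5, 202.5], 28)
side_p ([253.5, 178.8], 28)
side_p ([269.8, 190.2], 9)
t 8.65 pos [569.  279.4 179.6] ang -2.82 F [-0.4 -0.1 -1.1] open 0.798 tilt [-0.001 -1.    -0.   ]
shift now-axes [  0.1  90.6 -21.4] turn units -0.0 q [-0.85  0.44  0.49  1.39 -0.21  1.37 -0.41]
```

The knob moved 7.3 px (about 23.5 mm), so it is out at its stop and stays there. Next, turn the jaw along the rack's y and hover over the yellow tab.

>>> servo_tool([
  [80,[0,0,0],0.9],
  [80,[0,0,0],0.95],
  [80,[0,0,0],0.95],
  [80,[0,0,0],0.95],
  [80,[0,0,0],0.95],
  [80,[0,0,0],0.95],
  [80,[0,0,0],0.95],
  [80,[0,0,0],0.95],
  [80,[0,0,0],0.95],
  [80,[0,0,0],0.95],
  [80,[0,0,0],0.95],
  [80,[0,0,0],0.95],
  [80,[0,0,0],0.95],
  [80,[0,0,0],0.95],
  [80,[0,0,0],0.95],
  [80,[0,0,0],0.8],
  [80,[0,0,0],0],
  [80,[0,0,0],0],
])

```text
time_s: 10.15
eef_pos: [568.8, 279.2, 179.1]
eef_rot: [0.487, -0.489, 0.512, -0.512]
force: [-0.9, -0.5, 0.2]
opening: 0.801
```

>>> servo_tool([
  [80,[24.8,0,-1.2],0],
  [80,[24.8,0,-1.2],0],
  [80,[24.8,0,-1.2],0],
  [80,[24.8,0,-1.2],0],
  [80,[24.8,0,-1.2],0],
  [80,[24.8,0,-1.2],0],
  [80,[24.8,0,-1.2],0],
  [80,[24.8,0,-1.2],0],
  [80,[24.8,0,-1.2],0],
  [80,[24.8,0,-1.2],0],
  [80,[24.8,0,-1.2],0],
  [80,[24.8,0,-1.2],0],
  [80,[0,0,0],0],
  [80,[0,0,0],0],
  [80,[0,0,0],0],
])

```text
time_s: 11.4
eef_pos: [540.2, -16.7, 180.1]
eef_rot: [0.488, -0.488, 0.512, -0.512]
force: [-0.2, 1.1, 0.6]
opening: 0.801
```

```bash
python3 -c "
from h import *
snap('y','top',0,9,0,9,1);snap('y','side',0,9,0,9,1)
b=lambda n,r0,r1,c0,c1:cv2.resize(np.ascontiguousarray(np.load(n)['color'][r0:r1,c0:c1,::-1]),None,fx=5,fy=5,interpolation=cv2.INTER_CUBIC)
cv2.imwrite('pics/y.png',np.hstack([b('side_y.npz',145,255,240,320),b('top_y.npz',150,260,210,290)]))
to(537,-18,77,-92.8)
"
```

```text
t 11.5 pos [540.3 -15.9 180.1] ang -92.66 F [ 1.2 -0.1  0.4] open 0.802 tilt [-0.    -1.    -0.001]
shift now-axes [  2.3 103.1  -3.2] turn units 0.02 q [-0.79  0.29  0.93  1.66 -0.24  1.31 -1.43]
```

View pics/y.png

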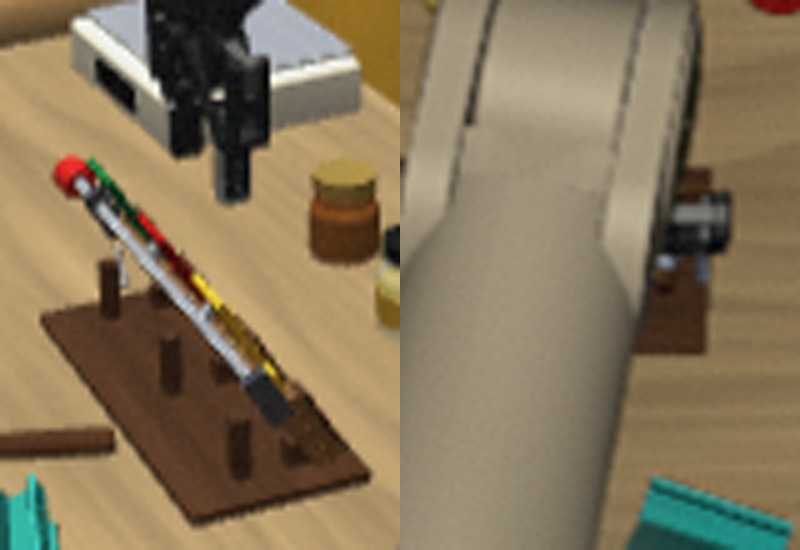

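Side half: finger tips at (232,203) and (185,155), tab at about (205,290), knob out at (70,178). The arm hides the top view. I'll solve the tip positions from the side view using the known finger y.

```bash
python3 -c "
from h import *
S=np.load('side_y.npz')
for p,y in(((232,202),-50),((185,156),18)):
  s=np.array(p)/5+[240,145]
  r=least_squares(lambda P:proj(S,(P[0],y,P[1]))[0]-s,(540,200));print(r.x)
# yellow mask refine of tab
f=np.load('top.npz');h=cv2.cvtColor(f['color'],cv2.COLOR_RGB2HSV)
for n,(r0,r1,c0,c1) in(('top',(185,212,235,280)),('side',(190,230,270,300))):
  f=np.load(n+'.npz');h=cv2.cvtColor(f['color'],cv2.COLOR_RGB2HSV)[r0:r1,c0:c1]
  m=(h[...,0]>18)&(h[...,0]<32)&(h[...,1]>190)&(h[...,2]>90)
  print(n,r0,c0)
  for i,row in enumerate(m):
    if row.any():print(r0+i,''.join('#' if v else '.' for v in row))
pl=lambda a,w,t=0:tw((571.9,78.6,-.0492),np.array([32.6,-98,36.5])+a*np.array([-.5,0,.866])+np.array([t*.866,w,t*.5]))[0]
for n in('top','side'):
  f=np.load(n+'.npz');print(n,[proj(f,pl(a,w,3))[0].round(1).tolist() for a,w in((124,22),(124,-22),(64,35),(64,-35),(54,35),(54,-35))])
"
```

```text
[542.50377845 217.73950103]
[543.04158105 220.72138418]
top 185 235
190 ............###############.#................
191 ............###################..............
192 ...........####################..............
193 ...........####################..............
194 ..........######################.............
195 ..........#.####################.............
196 .............###################.............
197 .............###################.............
198 ..............###############.#..............
199 ..............#############..................
200 .............#############...................
201 .............#############...................
202 .............#############...................
203 .............#############...................
204 ............###############..................
205 ...............#..###.#####..................
side 190 270
200 ........#.....................
201 .........#....................
202 ..........##..................
203 ..........##..................
204 ...........##.................
205 ............##................
206 .............##...............
207 ..............##..............
208 ...............##.............
209 ...............###............
210 ................###...........
211 .................##...........
212 .................##...........
213 ..................##..........
214 ...................###........
215 ....................##........
216 ....................##........
217 .......................#......
218 ........................#.....
219 ........................##....
220 ........................##....
top [[246.7, 202.3], [261.0, 202.7], [244.1, 195.4], [266.0, 196.0], [244.3, 194.4], [266.1, 195.0]]
side [[279.1, 199.0], [284.5, 204.8], [286.3, 209.2], [295.0, 218.8], [287.7, 211.1], [296.4, 220.7]]
```

The actual tips are at (542.8, ·, ~219) with TCP z at 180, so the visible tips are about 39 mm above the TCP at 80 % opening and x is good within 3 mm. The yellow tab matches its prediction. Descending and gripping across the tab width.

>>> servo_tool([
  [80,[2,20,0.5],0],
  [80,[0,20,0],0],
  [80,[0,20,0],0],
  [80,[0,15,0],0],
  [80,[0,12,0],0],
  [80,[0,10,0],0],
  [80,[0,6,0],0],
  [80,[0,0,0],0],
  [80,[0,0,0],0],
], squeeze=30)

```text
time_s: 12.25
eef_pos: [540.9, -19.2, 77.6]
eef_rot: [-0.488, 0.488, -0.512, 0.512]
force: [0.3, 1.0, 0.9]
opening: 0.799
```

>>> servo_tool([
  [58,[0,0,0],0],
  [58,[0,0,0],0],
  [58,[0,0,0],0],
  [35,[0,0,0],0],
  [35,[0,0,0],0],
  [35,[0,0,0],0],
  [35,[0,0,0],0],
])

```text
time_s: 12.83
eef_pos: [541.0, -19.1, 77.9]
eef_rot: [-0.488, 0.487, -0.512, 0.512]
force: [-0.8, 1.9, 5.7]
opening: 0.507
```

```bash
python3 -c "
from h import *
a=snap('g','side',160,240,245,325,7)
cv2.imwrite('pics/g.png',a)
to(541,-18,77,-92.8)
"
```

```text
t 12.88 pos [541.  -19.1  78. ] ang -92.83 F [-2.3  1.6  5.8] open 0.51 tilt [-0.001 -1.     0.001]
shift now-axes [-1.1  1.  -0.1] turn units -0.0 q [-0.73  0.4   0.88  1.79 -0.34  1.11 -1.35]
```

View pics/g.png

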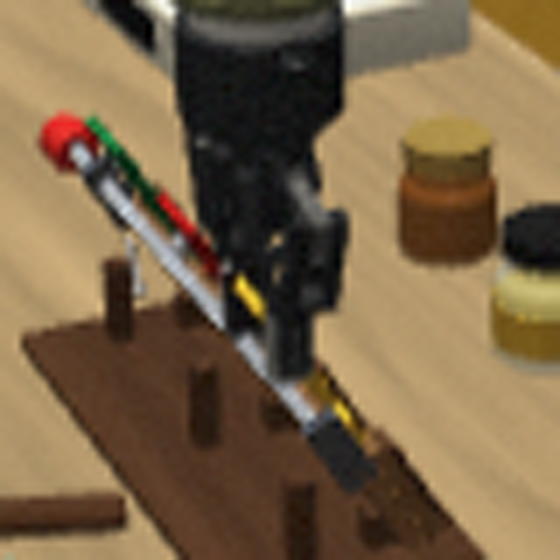

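Gripped at 0.51 (44 mm tab), with one finger on each side of the tab. Sliding up along the slot.

>>> servo_tool([
  [35,[0,0,0],0],
  [35,[0,0,0],0],
  [35,[0,-1.7,-1],0],
  [35,[0,-3.5,-2],0],
  [35,[0,-3.5,-2],0],
  [35,[0,-3.5,-2],0],
  [35,[0,-3.5,-2],0],
  [35,[0,0,0],0],
], squeeze=45)

```text
time_s: 13.55
eef_pos: [531.6, -18.9, 93.9]
eef_rot: [-0.488, 0.487, -0.512, 0.512]
force: [1.2, -0.9, 0.7]
opening: 0.504
```

Free sliding with low force. Continuing up the slot.

>>> servo_tool([
  [35,[0,-5.2,-3],0],
  [35,[0,-6.9,-4],0],
  [35,[0,-6.9,-4],0],
  [35,[0,-6.9,-4],0],
  [35,[0,-6.9,-4],0],
  [35,[0,-6.9,-4],0],
  [35,[0,-6.9,-4],0],
  [35,[0,-6.9,-4],0],
  [35,[0,-5.2,-3],0],
  [35,[0,-8,0],0],
  [35,[0,-8,0],0],
  [35,[0,-8,0],0],
  [35,[0,0,0],0],
  [35,[0,0,0],0],
])

```text
time_s: 14.72
eef_pos: [498.2, -17.1, 176.3]
eef_rot: [-0.488, 0.487, -0.512, 0.512]
force: [-0.2, 0.8, -1.6]
opening: 0.502
```

```bash
python3 -c "
from h import *
a=snap('l','side',130,250,235,325,5)
b=np.ascontiguousarray(np.load('side.npz')['color'][255:310,295:355,::-1]);b=cv2.resize(b,(480,440),interpolation=cv2.INTER_CUBIC)
b=cv2.resize(b,(350,321));b=cv2.copyMakeBorder(b,0,600-321,0,0,0)
cv2.imwrite('pics/l.png',np.hstack([a,b]))
to(541,-18,77,-92.8)
"
```

```text
t 14.77 pos [497.8 -17.1 175.8] ang -92.83 F [-0.4 -0.2 -2.1] open 0.506 tilt [ 0. -1.  0.]
shift now-axes [-1.3 98.8 43.1] turn units -0.01 q [-0.88  0.16  0.96  1.78 -0.14  1.28 -1.51]
```

View pics/l.png

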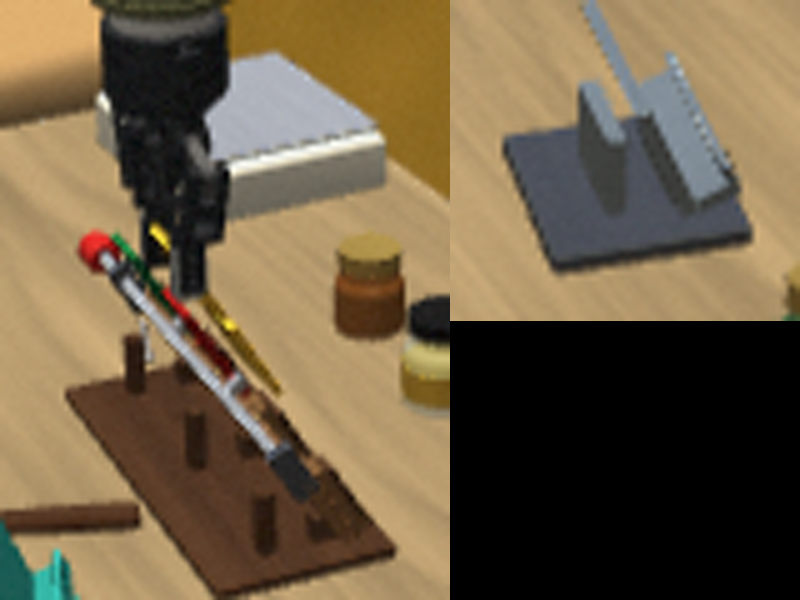

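The plate is out, held at about the slot's lean, foot corner at about (280,392). The other plates are in place. The stand crop shows the ledge and lip on the far side, as modelled. Next: check the held pose and refine the stand pose with a silhouette fit.

```bash
cat > fit.py <<'E'
from h import *
T=np.load("top.npz");S=np.load("side.npz")
up=np.array([-.375,0,.927]);n=np.array([.927,0,.375]);L=np.array([22.8,0,33.1]);B0=L-3*n
def box(o,a,b,w): return [o+i*a+j*b+np.array([0,k*w,0]) for i in(0,1) for j in(0,1) for k in(-1,1)]
parts=[box(np.array([-50,0,0]),np.array([100,0,0]),np.array([0,0,12.]),50),
 box(B0-4*n,62*up,4*n,48),box(B0-4*up,23*n,4*up,48),box(B0+18*n,10*up,5*n,48)]
def mask(f):
    h=cv2.cvtColor(f["color"],cv2.COLOR_RGB2HSV); b=f["color"].astype(int)
    return ((b[...,0]-b[...,2])<25)
K=8
def sil(f,p,win):
    r0,r1,c0,c1=win;m=np.zeros(((r1-r0)*K,(c1-c0)*K),np.uint8)
    for P in parts:
        q=proj(f,tw(p,P));q=((q+.5-[c0,r0])*K).astype(np.float32)
        cv2.fillConvexPoly(m,cv2.convexHull(q).astype(np.int32),1)
    return cv2.resize(m.astype(np.float32),(c1-c0,r1-r0),interpolation=cv2.INTER_AREA)
wins=((T,(185,232,318,366)),(S,(248,306,298,352)))
obs=[]
for f,w in wins:
    m=mask(f)[w[0]:w[1],w[2]:w[3]].astype(np.uint8);k,l,st,c=cv2.connectedComponentsWithStats(m);i=1+st[1:,4].argmax();obs.append((l==i).astype(np.float32));print(st[i])
def cost(p): return [np.abs(sil(f,p,w)-o).sum() for (f,w),o in zip(wins,obs)]
from scipy.optimize import minimize
if __name__=="__main__":
    p0=np.array([533.1,-305.5,-.2448]);print(cost(p0))
    sc=np.array([1,1,.01])
    for wt in((1,1),(1,0),(0,1)):
        r=minimize(lambda z:np.dot(wt,cost(p0+z*sc)),np.zeros(3),method="Nelder-Mead",options=dict(initial_simplex=[[0,0,0],[5,0,0],[0,5,0],[0,0,5]],xatol=.05))
        p=p0+r.x*sc;print(wt,p,cost(p),"ledge",tw(p,L))
    f=np.load("side_l.npz");O=np.array([556.4,-18.9,134.3])
    c,s=np.cos(.049),-np.sin(.049)
    for a,w in((0,-35),(64,-35),(0,35),(124,-22)):
        P=O+a*np.array([-.5,.0245,.866])+w*np.array([.049,.9988,0]);print(a,w,(proj(f,P)[0]-[235,130])*5)
E
python3 fit.py
```

```text
[  6   8  35  34 861]
[   6    7   43   47 1017]
[np.float32(60.671875), np.float32(145.03125)]
(1, 1) [ 5.32230478e+02 -3.04443838e+02 -2.45765137e-01] [np.float32(57.25), np.float32(135.46875)] ledge [[ 554.34537088 -309.991045     33.1       ]]
(1, 0) [ 5.31673497e+02 -3.05241116e+02 -2.61788445e-01] [np.float32(54.578125), np.float32(141.04688)] ledge [[ 553.69667025 -311.14194969   33.1       ]]
(0, 1) [ 5.32935072e+02 -3.02525479e+02 -2.54517379e-01] [np.float32(87.671875), np.float32(123.859375)] ledge [[ 555.00056845 -308.2660255    33.1       ]]
0 -35 [279.47036098 393.20239608]
64 -35 [230.88268174 326.00327626]
0 35 [235.79422597 346.39862265]
124 -22 [174.90187801 251.31408453]
```

The held plate matches the prediction within 1 px, and the ledge is at about (554.5,−310), yaw −0.25. Turning 1.92 units and moving to a pre-place pose up-slope of the ledge.

>>> servo_tool([
  [35,[0,0,0],0.5],
  [35,[0,0,0],0.6],
  [35,[0,0,0],0.5],
  [35,[0,0,0],0.32],
  [35,[10,0,1],0],
  [35,[19,0,1.6],0],
  [35,[20,0,1.6],0],
  [35,[20,0,1.6],0],
  [35,[20,0,1.6],0],
  [35,[20,0,1.6],0],
  [35,[20,0,1.6],0],
  [35,[20,0,1.6],0],
  [35,[20,0,1.6],0],
  [35,[20,0,1.6],0],
  [35,[20,0,1.6],0],
  [35,[20,0,1.6],0],
  [35,[20,0,1.6],0],
  [35,[15,0,1.6],0],
  [35,[7,0,1],0],
  [35,[0,0,0],0],
])

```text
time_s: 16.43
eef_pos: [451.3, -287.6, 175.6]
eef_rot: [-0.432, 0.433, -0.559, 0.559]
force: [0.3, -0.1, -1.8]
opening: 0.507
```

>>> servo_tool([
  [35,[0,0,0],0],
  [35,[0,0,0],0],
])

```text
time_s: 16.6
eef_pos: [452.9, -284.2, 175.5]
eef_rot: [0.434, -0.434, 0.558, -0.558]
force: [0.4, -0.2, -1.1]
opening: 0.508
```

```bash
python3 -c "
from h import *
to(452.6,-285.2,174,-104.3)
to(505.9,-298.8,78.7,-104.3)
"
```

```text
t 16.6 pos [ 452.9 -284.2  175.5] ang -104.27 F [ 0.4 -0.2 -1.1] open 0.508 tilt [-0.    -1.    -0.001]
shift now-axes [ 1.   1.5 -0.1] turn units 0.01 q [-0.36  0.32  1.07  1.69 -0.29  1.31 -1.06]
t 16.6 pos [ 452.9 -284.2  175.5] ang -104.27 F [ 0.4 -0.2 -1.1] open 0.508 tilt [-0.    -1.    -0.001]
shift now-axes [ 1.1 96.8 55. ] turn units 0.01 q [-0.36  0.32  1.07  1.69 -0.29  1.31 -1.06]
```

>>> servo_tool([
  [35,[1,8.7,5],0],
  [35,[0,8.7,5],0],
  [35,[0,8.7,5],0],
  [35,[0,8.7,5],0],
  [35,[0,8.7,5],0],
  [35,[0,8.7,5],0],
  [35,[0,8.7,5],0],
  [35,[0,8.7,5],0],
  [35,[0,6,3.5],0],
  [35,[0,0,0],0],
  [35,[0,0,0],0],
])

```text
time_s: 17.52
eef_pos: [494.5, -297.2, 99.9]
eef_rot: [0.433, -0.434, 0.559, -0.558]
force: [0.3, -1.0, -1.2]
opening: 0.503
```

```bash
cat > chk.py <<'E'
from h import *
import sys
def yel(tag,name,win):
    snap(tag,name,0,9,0,9,1);f=np.load(f"{name}_{tag}.npz");r0,r1,c0,c1=win
    h=cv2.cvtColor(f["color"],cv2.COLOR_RGB2HSV)[r0:r1,c0:c1];m=(h[...,0]>18)&(h[...,0]<34)&(h[...,1]>170)&(h[...,2]>70)
    for i,row in enumerate(m):
        if row.any():print(r0+i,c0,''.join('#' if v else '.' for v in row))
    return f
def pred(f,O,lean,yaw,t=0):
    c,s=np.cos(yaw),np.sin(yaw);sl,cl=np.sin(lean),np.cos(lean)
    return [(proj(f,O+a*np.array([-sl*c,-sl*s,cl])+w*np.array([-s,c,0]))[0]).round(1).tolist() for a,w in((0,-35),(0,35),(64,-35),(64,35),(124,-22),(124,22))]
E
python3 - <<'E'
from chk import *
to(505.9,-298.8,78.7,-104.3)
from rig import bot
f=yel("q","side",(225,300,305,350))
p=bot.state()["eef_pos"];print(pred(f,p+np.array([57.1,-13.4,-41.5]),np.pi/6,-.25))
E
```

```text
t 17.52 pos [ 494.5 -297.2   99.9] ang -104.36 F [ 0.3 -1.  -1.2] open 0.503 tilt [ 0.    -1.    -0.001]
shift now-axes [-1.3 21.2 11.5] turn units -0.01 q [-0.24  0.5   0.98  1.67 -0.44  1.21 -0.98]
238 305 ....#........................................
239 305 ...###.......................................
240 305 ...###.......................................
241 305 ....##.......................................
242 305 ....##.......................................
243 305 .....#.......................................
253 305 ...............#.............................
254 305 ...............##............................
255 305 ...............##............................
256 305 ..............####...........................
257 305 ...............####..........................
258 305 ...............####..........................
259 305 ................####.........................
260 305 .................####........................
261 305 ..................####.......................
262 305 ..................#####......................
263 305 ..................#####.....
[... 224 characters left out ...]
.........
268 305 ......................####...................
269 305 .......................###...................
270 305 .......................####..................
271 305 ........................###..................
272 305 .........................###.................
273 305 ..........................##.................
274 305 ..........................###................
275 305 ...........................##................
276 305 ............................##...............
277 305 .............................#...............
278 305 .............................##..............
[[335.3, 278.7], [328.1, 264.1], [324.6, 263.9], [317.6, 249.7], [312.7, 246.7], [308.5, 238.0]]
```

The plate is exactly where predicted. Final approach in small steps.

>>> servo_tool([
  [35,[-1,4,2.2],0],
  [35,[0,4,2.2],0],
  [35,[0,4,2.2],0],
  [35,[0,4,2.2],0],
  [35,[0,0,0],0],
  [35,[0,0,0],0],
])

```text
time_s: 18.07
eef_pos: [503.5, -298.2, 84.0]
eef_rot: [0.434, -0.434, 0.559, -0.558]
force: [1.5, -0.2, -1.5]
opening: 0.501
```

>>> servo_tool([
  [35,[0,1.7,1],0],
  [35,[0,1.7,1],0],
  [35,[0,0,0],0],
  [35,[0,0,0],0],
])

```text
time_s: 18.4
eef_pos: [505.3, -298.8, 80.7]
eef_rot: [-0.434, 0.434, -0.559, 0.559]
force: [0.6, 0.3, -2.0]
opening: 0.507
```

>>> servo_tool([
  [35,[0,1.5,0.8],0],
  [35,[0,0,0],0],
  [35,[0,0,0],0],
])

```text
time_s: 18.65
eef_pos: [506.1, -299.0, 79.3]
eef_rot: [-0.434, 0.434, -0.559, 0.559]
force: [1.5, -0.8, -0.8]
opening: 0.502
```

>>> servo_tool([
  [35,[0,1,0.5],0],
  [35,[0,0,0],0],
  [35,[0,0,0],0],
])

```text
time_s: 18.9
eef_pos: [506.6, -299.2, 78.3]
eef_rot: [-0.434, 0.434, -0.558, 0.559]
force: [1.5, -0.9, -1.0]
opening: 0.503
```

>>> servo_tool([
  [35,[0,1,0.3],0],
  [35,[0,0,0],0],
  [35,[0,0,0],0],
])

```text
time_s: 19.15
eef_pos: [506.7, -299.3, 78.1]
eef_rot: [0.434, -0.433, 0.559, -0.559]
force: [-2.8, 3.1, 7.9]
opening: 0.504
```

Contact with the ledge (Fz +7.9 N). Easing the grip, then opening slowly.

>>> servo_tool([
  [35,[0,0,0],0],
  [50,[0,0,0],0],
  [53,[0,0,0],0],
  [56,[0,0,0],0],
  [60,[0,0,0],0],
  [70,[0,0,0],0],
  [80,[0,0,0],0],
  [80,[0,0,0],0],
  [80,[0,0,0],0],
], squeeze=20)

```text
time_s: 19.9
eef_pos: [506.8, -299.2, 77.2]
eef_rot: [0.434, -0.434, 0.559, -0.559]
force: [0.7, 0.1, -0.2]
opening: 0.8
```

Run:
```python
from chk import *
to(505.9,-298.8,78.7,-104.3)
f=yel("r","side",(225,300,305,350))
print(pred(f,np.array([563.,-312.2,37.2]),np.pi/6,-.25),pred(f,np.array([554.5,-310,33.1]),np.radians(22),-.25))
```

```text
t 19.9 pos [ 506.8 -299.2   77.2] ang -104.36 F [ 0.7  0.1 -0.2] open 0.8 tilt [ 0. -1. -0.]
shift now-axes [-0.2 -1.5 -0.9] turn units -0.01 q [-0.21  0.54  0.95  1.67 -0.47  1.18 -0.97]
244 305 ........#....................................
245 305 .......###...................................
246 305 ........###..................................
247 305 ........###..................................
248 305 ........###..................................
249 305 .........##..................................
250 305 ..........##.................................
251 305 ..........#..................................
260 305 ....................#........................
261 305 ....................##.......................
262 305 ....................##.......................
263 305 ....................###......................
264 305 ....................####.....................
265 305 ....................####.....................
266 305 .....................####....................
267 305 ......................####...................
268 305 ......................####..............
[... 309 characters left out ...]
.####...............
275 305 ...........................###...............
276 305 ............................###..............
277 305 .............................##..............
278 305 .............................###.............
279 305 ..............................##.............
280 305 ...............................##............
281 305 ................................#............
282 305 ................................##...........
283 305 .................................#...........
[[338.9, 283.9], [331.6, 269.3], [328.4, 269.5], [321.3, 255.2], [316.7, 252.6], [312.4, 243.8]] [[335.8, 285.6], [328.6, 270.9], [328.1, 269.6], [321.0, 255.3], [319.1, 251.1], [314.8, 242.4]]
```

The plate is let go and stays put at about 30° lean, foot in the ledge trough. Lifting away straight up.

>>> servo_tool([
  [80,[0,-5,0],0],
  [80,[0,-10,0],0],
  [80,[0,-15,0],0],
  [80,[0,-20,0],0],
  [80,[0,-25,0],0],
  [80,[0,-25,0],0],
  [80,[0,-25,0],0],
  [80,[0,0,0],0],
  [80,[0,0,0],0],
])

```text
time_s: 20.7
eef_pos: [507.5, -300.1, 204.7]
eef_rot: [-0.434, 0.433, -0.557, 0.56]
force: [0.0, 0.6, -0.7]
opening: 0.799
```

Run:
```python
from chk import *
to(505.9,-298.8,200,-104.3)
f=yel("s","side",(236,300,305,350))
```

```text
t 20.7 pos [ 507.5 -300.1  204.7] ang -104.37 F [ 0.   0.6 -0.7] open 0.799 tilt [ 0.001 -1.     0.004]
shift now-axes [-0.9  4.7 -1.9] turn units -0.01 q [-0.26  0.44  1.02  1.5  -0.38  1.41 -1.04]
245 305 ........#....................................
246 305 ........###..................................
247 305 ........###..................................
248 305 .........###.................................
249 305 .........####................................
250 305 ..........###................................
251 305 ..........####...............................
252 305 ...........###...............................
253 305 ...........####..............................
254 305 ............####.............................
255 305 .............####............................
256 305 ..............####...........................
257 305 ...............####..........................
258 305 ...............####..........................
259 305 ................####.........................
260 305 .................####........................
261 305 ..................###........
[... 504 characters left out ...]
71 305 ........................####.................
272 305 .........................####................
273 305 ..........................###................
274 305 ..........................####...............
275 305 ...........................###...............
276 305 ............................###..............
277 305 .............................##..............
278 305 .............................###.............
279 305 ..............................##.............
280 305 ...............................##............
281 305 ................................#............
282 305 ................................##...........
283 305 .................................#...........
```

Stable after the retreat. Now back to the knob: turn −16.9 units, then travel.

>>> servo_tool([
  [80,[0,0,0],-0.9],
  [80,[0,0,0],-0.95],
  [80,[0,0,0],-0.95],
  [80,[0,0,0],-0.95],
  [80,[0,0,0],-0.95],
  [80,[0,0,0],-0.95],
  [80,[0,0,0],-0.95],
  [80,[0,0,0],-0.95],
  [80,[0,0,0],-0.95],
  [80,[0,0,0],-0.95],
  [80,[0,0,0],-0.95],
  [80,[0,0,0],-0.95],
  [80,[0,0,0],-0.95],
  [80,[0,0,0],-0.95],
  [80,[0,0,0],-0.95],
  [80,[0,0,0],-0.95],
  [80,[0,0,0],-0.95],
  [80,[0,0,0],-0.83],
  [80,[0,0,0],0],
  [80,[0,0,0],0],
])

```text
time_s: 22.42
eef_pos: [506.3, -298.9, 201.5]
eef_rot: [0.707, -0.707, 0.019, -0.018]
force: [0.1, 0.9, 0.0]
opening: 0.798
```

>>> servo_tool([
  [80,[1.6,0,15],0],
  [80,[1.6,0,29],0],
  [80,[1.6,0,29],0],
  [80,[1.6,0,29],0],
  [80,[1.6,0,29],0],
  [80,[1.6,0,29],0],
  [80,[1.6,0,29],0],
  [80,[1.6,0,29],0],
  [80,[1.6,0,29],0],
  [80,[1.6,0,29],0],
  [80,[1.6,0,29],0],
  [80,[1.6,0,29],0],
  [80,[1.6,0,29],0],
  [80,[1.6,0,29],0],
  [80,[1.6,0,29],0],
  [80,[1.6,0,29],0],
  [80,[1.6,0,29],0],
  [80,[1.6,0,29],0],
  [80,[1.6,0,29],0],
  [80,[1.6,0,29],0],
])

```text
time_s: 24.08
eef_pos: [565.8, 266.0, 201.7]
eef_rot: [-0.707, 0.707, -0.019, 0.018]
force: [0.3, 0.1, 1.3]
opening: 0.801
```

>>> servo_tool([
  [80,[0,0,13],0],
  [80,[0,0,0],0],
  [80,[0,0,0],0],
])

```text
time_s: 24.33
eef_pos: [566.4, 277.7, 201.4]
eef_rot: [-0.706, 0.707, -0.018, 0.017]
force: [0.4, -0.7, -0.4]
opening: 0.798
```

```bash
python3 -c "
from h import *
to(568.2,277,41,-2.8)"
```

```text
t 24.33 pos [566.4 277.7 201.4] ang -2.81 F [ 0.4 -0.7 -0.4] open 0.798 tilt [-0.001 -1.    -0.001]
shift now-axes [  1.9 160.4  -0.4] turn units -0.0 q [-0.77  0.41  0.37  1.36 -0.14  1.4  -0.45]
```

>>> servo_tool([
  [80,[1.9,25,0],0],
  [80,[0,25,0],0],
  [80,[0,25,0],0],
  [80,[0,25,0],0],
  [80,[0,25,0],0],
  [80,[0,20,0],0],
  [80,[0,12,0],0],
  [80,[0,6,0],0],
  [80,[0,0,0],0],
  [80,[0,0,0],0],
])

```text
time_s: 25.17
eef_pos: [569.4, 277.1, 40.3]
eef_rot: [0.707, -0.707, 0.017, -0.018]
force: [0.4, 0.7, 1.0]
opening: 0.802
```

>>> servo_tool([
  [50,[0,0,0],0],
  [50,[0,0,0],0],
  [50,[0,0,0],0],
  [15,[0,0,0],0],
  [15,[0,0,0],0],
  [15,[0,0,0],0],
  [15,[0,0,0],0],
], squeeze=50)

```text
time_s: 25.75
eef_pos: [568.2, 277.8, 40.2]
eef_rot: [0.707, -0.707, 0.017, -0.017]
force: [-4.8, -0.8, 6.6]
opening: 0.305
```

Knob gripped. Pushing it home (−y).

>>> servo_tool([
  [15,[0,0,-4],0],
  [15,[0,0,-4],0],
  [15,[0,0,-4],0],
  [15,[0,0,-4],0],
  [15,[0,0,-4],0],
  [15,[0,0,-4],0],
  [15,[0,0,-2],0],
  [15,[0,0,-1],0],
  [15,[0,0,0],0],
  [15,[0,0,0],0],
])

```text
time_s: 26.58
eef_pos: [567.0, 253.8, 40.2]
eef_rot: [0.708, -0.706, 0.016, -0.016]
force: [-2.3, 8.9, 4.3]
opening: 0.302
```

>>> servo_tool([
  [80,[0,0,0],0],
  [80,[0,0,0],0],
  [80,[0,0,0],0],
  [80,[0,0,0],0],
  [80,[0,-10,0],0],
  [80,[0,-20,0],0],
  [80,[0,-25,0],0],
  [80,[0,-25,0],0],
  [80,[0,-25,0],0],
  [80,[0,-25,0],0],
  [80,[0,-25,0],0],
  [80,[0,0,15],0],
  [80,[0,0,25],0],
  [80,[0,0,25],0],
  [80,[0,0,25],0],
  [80,[0,0,15],0],
  [80,[0,0,0],0],
  [80,[0,0,0],0],
])

```text
time_s: 28.08
eef_pos: [572.2, 356.1, 194.1]
eef_rot: [-0.707, 0.707, -0.017, 0.017]
force: [-0.1, -0.1, 0.0]
opening: 0.798
```

```bash
python3 -c "
from h import *
a=snap('e','side',165,295,245,355,4.6);b=snap('e','top',165,235,140,365,2.2)
b=cv2.copyMakeBorder(b,0,0,0,a.shape[1]-b.shape[1],0) if b.shape[1]<a.shape[1] else cv2.resize(b,(a.shape[1],154))
a=cv2.resize(a,None,fx=.72,fy=.72);b=cv2.resize(b,(a.shape[1],b.shape[0]*a.shape[1]//b.shape[1]))
cv2.imwrite('pics/e.png',np.vstack([a,b]))
for n in('top','top_e','side','side_e'):
  for q in red(np.load(n+'.npz')):
    if 130<q[0][0]<300 and 160<q[0][1]<240:print(n,q)
to(568,258,89,-2.8)"
```

```text
top ([167.8, 198.4], 59)
top ([222.5, 202.5], 28)
top_e ([167.8, 198.4], 59)
top_e ([222.5, 202.5], 28)
side ([255.5, 181.1], 27)
side ([269.8, 190.2], 9)
side_e ([255.5, 181.1], 27)
side_e ([269.8, 190.2], 9)
t 28.18 pos [573.1 353.9 194.6] ang -2.87 F [ 0.6 -1.1  0.7] open 0.794 tilt [ 0.001 -1.    -0.001]
shift now-axes [ -0.3 105.7 -95.9] turn units -0.01 q [-0.82  0.51  0.34  1.23 -0.16  1.43 -0.54]
```

View pics/e.png

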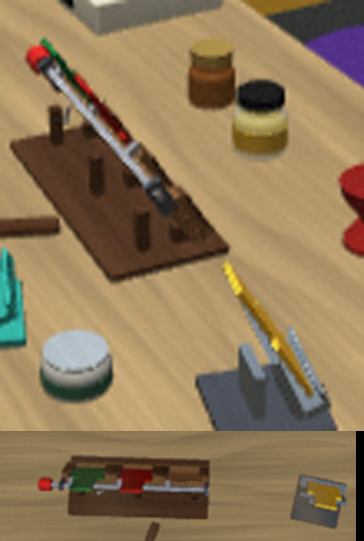

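The final picture shows the knob home (pixel-identical to the start), the red and green plates in place, and the yellow plate on the stand, tab up. Handing in.

Run:
```python
from chk import *
f=np.load("side_e.npz");g=np.load("side_s.npz")
print("stand-region change px",int((np.abs(f["color"][240:300,300:352].astype(int)-g["color"][240:300,300:352]).max(2)>40).sum()))
from rig import bot
print(bot.job_done())
```

```text
stand-region change px 0
the job is handed in; nothing more can be done
None
```

I pulled the latch knob out about 24 mm to its stop and slid the yellow plate up out of the rack's −y slot, gripping it across the tab. I then stood it, tab up, on the grey stand's ledge, let it go, and pushed the knob home. I handed in at about 28 s; no verdict came back.

**Last checks:**
- **Latch:** the knob is at the same pixel position as at the start in both views.
- **Other plates:** the red plate's pixels are unchanged. The green plate looks in place, though I checked it only by eye.
- **Yellow plate:** its view did not change between the arm's retreat and hand-in, so it is at rest.
- **Bystanders:** none in the last picture looked disturbed; I did not measure them or check all of them.

**What disagreed:**
- **Gripper reach:** the real fingertips sat about 30 mm higher than the reported tool position implied. My first try at the knob closed above it, so I set grip heights from the images instead.
- **Plate lean:** the plate rests at about 30° rather than flat at the stand's 22°. By my estimate its foot is about 9 mm out on the ledge and it leans on the top edge of the back plate, which is inside the stated limits.

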